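# Find the loaded counterweight cartridge and show it over the inspection stand

## Robot

A 6-joint arm with a two-finger parallel gripper is mounted at the origin on the work surface. World frame = base frame: x ahead of the robot, y to its left, z up, the work surface at z = 0. Lengths are in mm, angles in rad, forces in N, time in s.
With the tool pointing down it reaches from about 300 to 775 mm from the base axis. Payload 14.6 kg.
Tool frame: the origin (TCP) lies between the finger pads; the fingertips stand 19 mm ahead of it and the grasp point (between the pads) is the TCP (manip.tcp_to_tips is the distance from the TCP to the fingertips, in mm); x points along the fingers, z is the direction in which the jaws open and shut, and the axes are right-handed (so a half turn about x gives the same grasp; the last joint's range is limited). The gripper opens to 94 mm and grips with 3 to 60 N. Pads are 16 mm wide; open, the fingers measure 119 mm over their backs; the gripper's body (75 mm by 177 mm) begins 78 mm behind the grasp point.
Start: joints at [-1.178, 0.3, 1.521, -0, 1.321, -0.067], TCP at [244.065, -492.871, 224.446] pointing down, gripper open.
Joint ranges: [-3.03, 3.03], [-0.79, 2.21], [0.23, 2.52], [-1.04, 4.18], [0, 3.07], [-2.55, 2.55]. Speed limits (rad/s): [2.22, 2.22, 2.57, 3.14, 3.14, 3.14].

## Interface

Orientations are given as [roll, pitch, yaw] about the fixed x, y, z axes, in that order (R = Rz(yaw) Ry(pitch) Rx(roll)).
In Python, from cell import manip gives the robot as it stands.
- The arm moves only by the tool jog_arm, never from a script. Its argument "moves" is a list that holds one entry, the list of rows, each a list of 6 numbers: the shift along the world's x, y, z in mm, then the turn, a rotation vector about the world's x, y, z in degrees. In form: [[[dx, dy, dz, wx, wy, wz], ...]]. A call has 1 to 5 rows; each row shifts and turns the pose as measured when the row begins; what a row does not reach is not made up. A row lasts 1/10 s, in which the tool goes at most 50 mm and 8.59 degrees, less where a joint would pass 70% of its speed; a pose out of reach is approached as far as the arm can. A call is refused whole if a number of a shift passes 50 or a number of a turn 8.59, either way. A call with a gripper value outside its range is refused whole. "gripper" is the opening, from -1 (shut) to 1 (fully open), set as the call begins (left out, the last holds). The fingers move at their own pace and stop on an object; "squeeze" is the grip in N (left out, the last holds). Time passes only in rows, so rows that do not move let the fingers close. It gives the time, the measured TCP pose, the force and the opening at its end, in the units of the state.
- manip.read_state(): the state, without advancing time (a new reading comes with each control period).
- manip.camera(name): name is "scene" or "top"; returns (picture, depth): 384x512x3 uint8, blue, green, red; 384x512 float32, mm along the optical axis (not along the pixel's ray), 0 where there is no reading.
- manip.camera_params(name): a dict with "fx", "fy", "cx", "cy" (pixels), "rvec" (rotation vector, rad) and "tvec" (3), from world to camera coordinates, as OpenCV has them. Camera axes: x right, y down, z forward; pixel columns grow to the right and rows downward; lengths in mm; the calibration is good to about 2 mm. A picture is of the moment at which its call begins. camera_params takes no time and is no camera call.
- manip.sign_off(): hands the job in, once; it reports no verdict.
The state is a dict: "clock": time; "joints": joint angles; "qd": joint speeds; "effort": joint torques, N m; "eef_pos": TCP position; "eef_rot": TCP orientation; "wrist_force": force on the tool from outside, world axes, zero at the start; "moment": the same for the moment, N m; "finger_gap": finger opening in mm.
Only numpy, scipy, OpenCV 4.12 (cv2) and the standard library are available. Lean on these libraries where they do the work, as an engineer would, in place of code of your own. Each camera call takes 0.05 s, during which the arm holds its last target. There are 200 camera calls.

## Task

Lift the steel canister off the inspection stand by its red handle and stand it upright on the bench close beside the stand. Then lift the blue-banded cartridge a few centimetres clear of the bench for a second to feel its weight and stand it back upright where it was, then lift the orange-banded one in the same way, so as to find which is clearly heavier (it holds the steel slug, the other only a plastic dummy). Finish while holding the heavier cartridge in the gripper, still and upright, its underside about 7 cm above the middle of the stand's top, the lighter one standing back where it was; drop nothing, and leave the bottle, pen jar and screwdriver alone.

Things in the scene. Friction and masses are not known exactly. Their poses are not given: they have to be found in the camera images.
- stand_top (a point): middle of the round top plate (124 mm in diameter) of the fixed inspection stand, on its upper face, 60 mm above the bench, marked by a yellow dot on a black rubber disc; z up. The stand has a square blue foot 120 mm wide.
- canister_handle (a point): middle of the canister's red handle: a level bar 72 mm long along this frame's y axis, 16 mm wide (x), 14 mm tall, on a black post at each end (59 mm free between them), 36 mm of free space under it. The steel canister is 72 mm in diameter, the handle's middle on its axis, 155 mm above its underside; z up; about 0.3 to 0.55 kg. It starts near the middle of the stand's top.
- canister_foot (a point): centre of the canister's underside, on its axis, 155 mm below the handle's middle; z up.
- blue_center (a point): centre (on the axis, half-way up) of the blue-banded cartridge: closed aluminium cylinder 50 mm in diameter, 88 mm tall, z up, standing on the bench, blue band and blue top disc. Sealed inside one cartridge is a steel slug (0.55 to 0.8 kg in all), in the other a plastic dummy (0.2 to 0.25 kg in all), each with 3 mm of play; which colour is heavy is random.
- orange_center (a point): centre (on the axis, half-way up) of the orange-banded cartridge: closed aluminium cylinder 50 mm in diameter, 88 mm tall, z up, standing on the bench, orange band and orange top disc. Sealed inside one cartridge is a steel slug (0.55 to 0.8 kg in all), in the other a plastic dummy (0.2 to 0.25 kg in all), each with 3 mm of play; which colour is heavy is random.
- bottle_center (a point): steel drinking bottle, 72 mm in diameter, 205 mm tall, standing on the bench; this point is on its axis 100 mm above the bench. A bystander.
- pen_jar_center (a point): glass jar with pens, 68 mm in diameter, about 140 mm tall with the pens, standing on the bench; this point is on its axis 40 mm above the bench. A bystander.
- screwdriver: screwdriver with a yellow handle, about 200 mm long, lying on the bench along its x axis; origin at the middle of its underside. A bystander.
There are look-alikes about, which are no part of the job. Leave any black, pink or turquoise look-alike of the part that bears orange_center alone.

How it is judged:
By the outcome, as a careful person would: the job done as asked, in the order asked, and still so for the second after the job is handed in, while the arm keeps its last pose, push and grip.
It also fails if it takes over 72 s, if anything falls off the work surface, if the arm or the gripper's body presses on something with over 40 N, if the wrist force passes 120 N, or if a joint passes its speed limit or range.

## Working session

There is one attempt and no reset: what is moved stays moved. The work goes in short steps, Python scripts to look and compute and a tool call to move; the robot and the scene stay as the last step left them, time stands still between calls to the robot, and variables do not carry over. Pictures are saved under pics/ and viewed, about 8 in all and at most 12, crops included, and the job is handed in when it is done.

Besides the shell and the picture viewer there is one more tool, called after "Request:" as name(argument=value, ...) on one line, values as JSON. jog_arm: Moves the arm, as the interface text tells. Its arguments: {"type":"object","properties":{"moves":{"type":"array","items":{"type":"array","items":{"type":"array","items":{"type":"number"}}}},"gripper":{"type":"number"},"squeeze":{"type":"number"}},"required":["moves"]}

```bash
mkdir -p pics; ls; python3 - <<'E'
from cell import manip
import cv2,numpy as np
s=manip.read_state()
for k,v in s.items(): print(k,np.round(v,3))
for n in("scene","top"):
    p,d=manip.camera(n); cv2.imwrite(f"pics/{n}0.png",p); np.save(f"pics/{n}0.npy",d)
    c=manip.camera_params(n); print(n,c)
E
```

```text
pics
clock 0.0
joints [-1.178  0.3    1.522  0.     1.321 -0.067]
qd [-0.001 -0.003 -0.002  0.    -0.001 -0.001]
effort [ 3.0000e-03 -5.3180e+01 -3.5273e+01  7.1000e-02  2.4000e-02 -0.0000e+00]
eef_pos [ 243.979 -492.655  223.882]
eef_rot [3.068 1.57  1.957]
wrist_force [-0.122 -0.552 -0.134]
moment [ 0.006  0.011 -0.019]
finger_gap 93.777
scene {'fx': 372.54578210598714, 'fy': 372.54578210598714, 'cx': 255.04471293216213, 'cy': 197.512171989356, 'rvec': array([ 0.72216566,  2.51958781, -1.27006841]), 'tvec': array([ 383.96309481, -123.21426797, 1494.02401178])}
top {'fx': 486.46771477789525, 'fy': 486.46771477789525, 'cx': 251.9162442025318, 'cy': 186.94970460769574, 'rvec': array([ 2.11601418, -2.10818127,  0.18266929]), 'tvec': array([ 143.64711835,  579.4834031 , 1207.42417958])}
```

View pics/scene0.png

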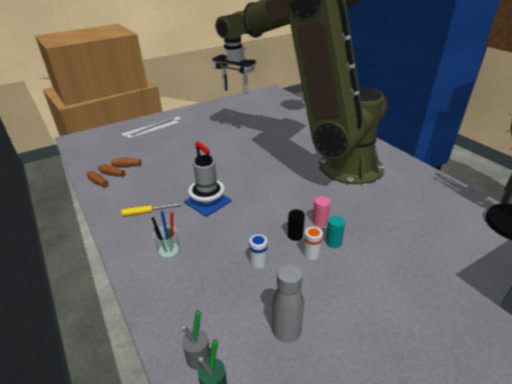

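View pics/top0.png

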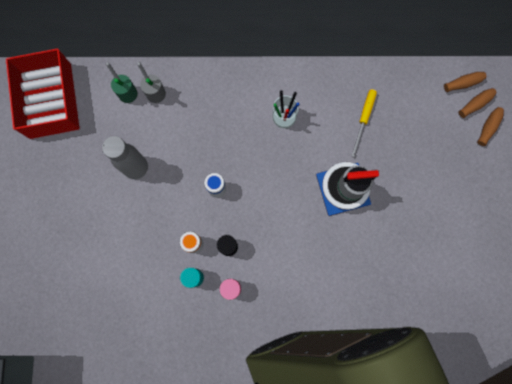

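The scene view shows the canister on its stand at about (204,175), blue cartridge (259,250), orange (313,243), and black, pink and turquoise decoys beside orange. In the top view: blue (214,183), orange (190,242), stand (347,186), red handle (362,175). Next I'll convert these to positions.

```bash
cat > h.py <<'E'
from cell import manip
import cv2,numpy as np
def cloud(n,d):
    c=manip.camera_params(n); R=cv2.Rodrigues(c["rvec"])[0]; h,w=d.shape
    u,v=np.meshgrid(np.arange(w),np.arange(h))
    P=np.stack([(u-c["cx"])/c["fx"]*d,(v-c["cy"])/c["fy"]*d,d],-1)
    W=(P-c["tvec"])@R
    W[d==0]=np.nan
    return W
def mask(p,lo,hi,smin=120,vmin=60):
    H=cv2.cvtColor(p,cv2.COLOR_BGR2HSV); h=H[...,0].astype(int)
    m=(h>=lo)&(h<=hi) if lo<=hi else (h>=lo)|(h<=hi)
    return m&(H[...,1]>smin)&(H[...,2]>vmin)
E
python3 - <<'E'
from h import *
np.set_printoptions(precision=1,suppress=True)
rep=lambda t,P:print(t,len(P),"med",np.median(P,0),"mid",(np.percentile(P,2,0)+np.percentile(P,98,0))/2, "rng",np.ptp(P,axis=0))
for n in("top","scene"):
    p=cv2.imread(f"pics/{n}0.png"); d=np.load(f"pics/{n}0.npy"); W=cloud(n,d); print(n)
    ok=~np.isnan(W[...,0])
    z=W[...,2]
    pts={"top":dict(blue=(214,183),orange=(190,242),red=(362,175),yellow=(368,105),black=(228,245),teal=(192,277),bottle=(116,148),jar=(286,112)),
         "scene":dict(blue=(259,240),orange=(313,234),red=(203,148))}[n]
    hues=dict(blue=(100,130),orange=(5,18),red=(172,4),yellow=(20,35))
    for k,(u,v) in pts.items():
        b=np.zeros(d.shape,bool); r=25 if k!="bottle" else 30; b[v-r:v+r,u-r:u+r]=1
        m=b&ok
        m&= mask(p,*hues[k]) if k in hues else (z>60)
        if m.sum(): rep(k,W[m])
        if k in("blue","orange"): 
            m=b&ok&(z>78)&(z<98)
            if m.sum():rep(k+" top disc",W[m])
    b=np.zeros(d.shape,bool)
    if n=="top":
        b[150:225,310:390]=1
        m=b&ok&(z>50)&(z<70); (c,r)=cv2.minEnclosingCircle(W[m][:,:2].astype(np.float32)); print("plate",c,r,len(W[m]))
        m=b&ok&(z>190); rep("handle hi",W[m]); rc=cv2.minAreaRect(W[m][:,:2].astype(np.float32)); print(rc, cv2.fitLine(W[m][:,:2].astype(np.float32),cv2.DIST_L2,0,.01,.01).ravel())
        m=b&ok&mask(p,100,130)&(z<25); print("foot",cv2.minAreaRect(W[m][:,:2].astype(np.float32)))
    else:
        b[120:170,180:230]=1; m=b&ok&(z>190)&mask(p,172,4); rep("handle",W[m]); print(cv2.minAreaRect(W[m][:,:2].astype(np.float32)))
E
```

```text
top
blue 130 med [585.4 242.   88.2] mid [585.7 242.4  87.6] rng [32.1 31.5 11.1]
blue top disc 300 med [585.5 243.   87.9] mid [586.4 243.3  87.1] rng [48.6 48.6 16.2]
orange 144 med [435.7 300.7  88.5] mid [435.7 300.7  89. ] rng [30.2 33.  14.1]
orange top disc 320 med [435.9 300.8  87.8] mid [435.9 300.7  87.8] rng [47.7 49.5 17.1]
red 248 med [ 577.6 -107.7  220.3] mid [ 578.2 -108.   197.8] rng [ 52.5 121.  226.5]
yellow 307 med [ 813.7 -171.    22.5] mid [ 814.4 -173.3   14.3] rng [98.4 52.9 37.6]
black 338 med [428.5 208.6  87.8] mid [428.5 208.8  81.9] rng [49.4 49.2 28.7]
teal 356 med [347.7 296.2  87.9] mid [347.9 297.1  81.3] rng [48.9 50.4 35.8]
bottle 1034 med [635.8 457.  156.4] mid [641.2 463.3 138.4] rng [ 70.2  68.9 151.3]
jar 340 med [785.   58.7  77.5] mid [790.8  60.4  99.4] rng [68.6 66.2 80.8]
plate (585.9570922851562, -97.67271423339844) 62.055660247802734 918
handle hi 244 med [ 577.5 -105.3  220.7] mid [ 578.1 -106.2  210.9] rng [20.4 72.2 34.1]
((578.35302734375, -107.3155517578125), (16.647432327270508, 72.84416961669922), 5.142271041870117) [   0.1   -1.   577.8 -105.2]
foot ((584.0696411132812, -97.25887298583984), (117.64205932617188, 119.56401824951172), 15.176494598388672)
scene
blue 112 med [590.  245.9  87.3] mid [591.7 245.7  76.6] rng [40.  43.9 28.6]
blue top disc 213 med [588.1 245.2  87.8] mid [586.8 242.7  84.6] rng [49.9 51.3 13.9]
orange 117 med [441.4 302.6  87.2] mid [441.5 303.5  76.9] rng [40.6 42.8 31. ]
orange top disc 470 med [429.8 285.8  87.7] mid [400.2 254.9  84.8] rng [126.7 141.9  14.6]
red 80 med [ 582.3 -103.1  220. ] mid [ 580.8 -109.5  211.4] rng [146.  455.8 224.6]
handle 79 med [ 582.3 -102.6  220.1] mid [ 581.  -108.1  215.2] rng [16.9 71.7 29.7]
((580.3108520507812, -109.1611328125), (15.281425476074219, 71.4607925415039), 3.3473880290985107)
```

Handle is at about (579,-108,215) with its bar at yaw +5°. The stand is at (586,-98) and its foot's yaw is about 15°. Blue is at (586,243) and orange at (437,301). I'll approach above the handle first. The tool's jaw axis is at -63.7°, so it needs about +69° of turn.

Request:
jog_arm(moves=[[[28, 32, 8, 0, 0, 6], [28, 32, 8, 0, 0, 6], [28, 32, 8, 0, 0, 6], [28, 32, 8, 0, 0, 6], [28, 32, 8, 0, 0, 6]]], gripper=1, squeeze=40)

```text
clock: 0.6
eef_pos: [384.2, -328.9, 262.1]
eef_rot: [3.082, 1.564, 2.505]
wrist_force: [-0.1, -0.5, -0.5]
finger_gap: 94.0
```

Request:
jog_arm(moves=[[[28, 32, 6, 0, 0, 6], [28, 32, 6, 0, 0, 6], [28, 32, 6, 0, 0, 6], [28, 32, 6, 0, 0, 6], [28, 32, 6, 0, 0, 6]]])

```text
clock: 1.1
eef_pos: [528.4, -160.8, 292.8]
eef_rot: [3.063, 1.563, 3.031]
wrist_force: [0.1, -0.9, -0.0]
finger_gap: 93.7
```

Request:
jog_arm(moves=[[[25, 26, 0, 0, 0, 3.5], [26, 27, 0, 0, 0, 3.5], [0, 0, 0, 0, 0, 0]]])

```text
clock: 1.4
eef_pos: [583.1, -101.1, 292.2]
eef_rot: [2.976, 1.562, 3.081]
wrist_force: [-0.6, -0.5, -0.6]
finger_gap: 94.2
```

```bash
cat >> h.py <<'E'
from scipy.spatial.transform import Rotation as Ro
def st():
    s=manip.read_state(); R=Ro.from_euler("xyz",s["eef_rot"]).as_matrix()
    j=np.degrees(np.arctan2(R[1,2],R[0,2])); tilt=np.degrees(np.cross(R[:,0],[0,0,-1]))
    print("t",s["clock"],"pos",np.round(s["eef_pos"],1),"jaw",round(j,1),"tiltfix",np.round(tilt,2),"F",np.round(s["wrist_force"],2),"gap",round(float(s["finger_gap"]),1),"q",np.round(s["joints"],2))
E
python3 - <<'E'
from h import *
st()
p,d=manip.camera("scene"); cv2.imwrite("pics/s1.png",cv2.resize(p[90:230,110:310],None,fx=3,fy=3))
W=cloud("scene",d); b=np.zeros(d.shape,bool); b[110:200,160:250]=1
m=b&mask(p,172,4)&(W[...,2]>190); print(m.sum(),cv2.minAreaRect(W[m][:,:2].astype(np.float32)))
E
```

```text
t 1.4 pos [ 583.1 -101.1  292.2] jaw 6.0 tiltfix [-0.03 -0.5  -0.  ] F [-0.59 -0.55 -0.62] gap 94.2 q [-0.23  0.36  1.28 -0.    1.5  -0.34]
84 ((580.6197509765625, -106.71804809570312), (14.78674030303955, 70.92168426513672), 6.251461505889893)
```

View pics/s1.png

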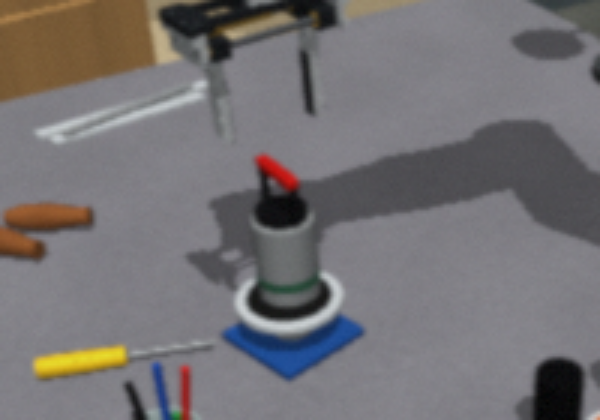

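The fingers, at about (220,130) and (310,110) in the crop, straddle the red handle at (278,172) from above. Descending.

Request:
jog_arm(moves=[[[-3, -6, -20, 0, -0.5, 0], [0, 0, -20, 0, 0, 0], [0, 0, -18, 0, 0, 0], [0, 0, -16, 0, 0, 0], [0, 0, 0, 0, 0, 0]]])

```text
clock: 1.95
eef_pos: [576.1, -112.4, 215.5]
eef_rot: [-2.903, 1.57, -2.808]
wrist_force: [0.6, -0.5, 0.1]
finger_gap: 94.4
```

```bash
python3 -c "
from h import *
st()"
```

```text
t 1.95 pos [ 576.1 -112.4  215.5] jaw 5.5 tiltfix [ 0.02 -0.07  0.  ] F [ 0.65 -0.53  0.11] gap 94.4 q [-0.25  0.39  1.42 -0.    1.33 -0.35]
```

Request:
jog_arm(moves=[[[3.5, 5, -1, 0, 0, 0], [0, 0, 0, 0, 0, 0]]])

```text
clock: 2.15
eef_pos: [579.4, -108.2, 215.7]
eef_rot: [-2.196, 1.57, -2.104]
wrist_force: [-0.6, -0.2, 0.3]
finger_gap: 93.9
```

Request:
jog_arm(moves=[[[0, 0, 0, 0, 0, 0], [0, 0, 0, 0, 0, 0], [0, 0, 0, 0, 0, 0], [0, 0, 0, 0, 0, 0], [0, 0, 0, 0, 0, 0]]], gripper=-1, squeeze=45)

```text
clock: 2.65
eef_pos: [580.0, -108.5, 218.2]
eef_rot: [-0.604, 1.567, -0.511]
wrist_force: [-0.5, -0.5, 0.3]
finger_gap: 57.4
```

Request:
jog_arm(moves=[[[0, 0, 0, 0, 0, 0], [0, 0, 0, 0, 0, 0], [0, 0, 0, 0, 0, 0], [0, 0, 0, 0, 0, 0], [0, 0, 0, 0, 0, 0]]])

```text
clock: 3.15
eef_pos: [580.0, -108.5, 218.1]
eef_rot: [-0.616, 1.568, -0.523]
wrist_force: [-0.7, -0.1, 0.2]
finger_gap: 17.6
```

Request:
jog_arm(moves=[[[0, 0, -2, 0, 0, 0], [0, 0, 0, 0, 0, 0], [0, 0, 0, 0, 0, 0]]])

```text
clock: 3.45
eef_pos: [580.2, -108.7, 217.9]
eef_rot: [-0.567, 1.565, -0.475]
wrist_force: [-0.5, -0.2, -3.5]
finger_gap: 15.7
```

Request:
jog_arm(moves=[[[0, 0, 8, 0, 0, 0], [0, 0, 8, 0, 0, 0], [0, 0, 10, 0, 0, 0], [0, 0, 10, 0, 0, 0], [0, 0, 0, 0, 0, 0]]])

```text
clock: 3.95
eef_pos: [579.9, -108.5, 256.2]
eef_rot: [-0.672, 1.567, -0.58]
wrist_force: [0.4, -0.6, -3.4]
finger_gap: 15.7
```

Request:
jog_arm(moves=[[[-20, -4, 0, 0, 0, 0], [-28, -5, 0, 0, 0, 0], [-28, -5, 0, 0, 0, 0], [-20, -4, 0, 0, 0, 0], [0, 0, 0, 0, 0, 0]]])

```text
clock: 4.45
eef_pos: [480.5, -126.6, 256.0]
eef_rot: [-0.662, 1.567, -0.569]
wrist_force: [0.7, -0.4, -4.7]
finger_gap: 15.2
```

```bash
python3 - <<'E'
from h import *
st()
p,d=manip.camera("scene"); cv2.imwrite("pics/s2.png",cv2.resize(p[90:230,110:310],None,fx=3,fy=3))
E
```

```text
t 4.45 pos [ 480.5 -126.6  256. ] jaw 5.4 tiltfix [0.11 0.18 0.  ] F [ 0.67 -0.39 -4.66] gap 15.2 q [-0.33  0.15  1.62 -0.    1.36 -0.42]
```

View pics/s2.png

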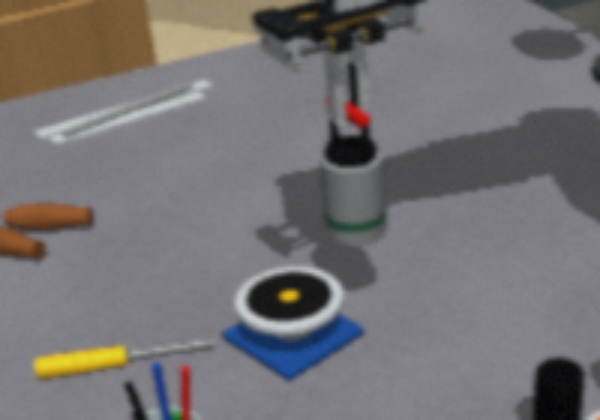

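The canister hangs upright, held by its handle at about (357,115), and clear of the stand; the yellow dot is at (289,296). Lowering.

Request:
jog_arm(moves=[[[-4, -1, -20, 0, 0, 0], [0, 0, -22, 0, 0, 0], [0, 0, -22, 0, 0, 0], [0, 0, -14, 0, 0, 0], [0, 0, 0, 0, 0, 0]]])

```text
clock: 5.0
eef_pos: [480.4, -127.1, 176.2]
eef_rot: [-0.449, 1.563, -0.355]
wrist_force: [-0.3, -0.0, -3.4]
finger_gap: 15.8
```

Request:
jog_arm(moves=[[[0, 0, -5, 0, 0, 0], [0, 0, -4, 0, 0, 0], [0, 0, -3, 0, 0, 0], [0, 0, 0, 0, 0, 0]]])

```text
clock: 5.4
eef_pos: [482.1, -127.1, 165.1]
eef_rot: [-0.431, 1.561, -0.337]
wrist_force: [-0.1, -0.4, -4.4]
finger_gap: 16.1
```

Request:
jog_arm(moves=[[[-5, -1, -2, 0, -0.5, 0], [0, 0, -3, 0, 0, 0], [0, 0, 0, 0, 0, 0]]])

```text
clock: 5.7
eef_pos: [476.9, -128.3, 160.5]
eef_rot: [-0.281, 1.55, -0.187]
wrist_force: [-0.1, 1.3, -4.8]
finger_gap: 15.3
```

```bash
python3 -c "
from h import *
st()"
```

```text
t 5.7 pos [ 476.9 -128.3  160.5] jaw 5.4 tiltfix [0.22 1.17 0.  ] F [-0.06  1.25 -4.78] gap 15.3 q [-0.34  0.23  1.77  0.    1.12 -0.43]
```

Wrong sign on that tilt fix, so I'll undo it and keep lowering.

Request:
jog_arm(moves=[[[0, 0, -1.5, 0.2, 1.2, 0], [0, 0, -1.5, 0, 0, 0], [0, 0, 0, 0, 0, 0]]])

```text
clock: 6.0
eef_pos: [477.3, -128.6, 158.1]
eef_rot: [-2.73, 1.57, -2.636]
wrist_force: [-0.6, 0.3, -4.2]
finger_gap: 15.4
```

```bash
python3 -c "
from h import *
st()"
```

```text
t 6.0 pos [ 477.3 -128.6  158.1] jaw 5.4 tiltfix [ 0.03 -0.06  0.  ] F [-0.59  0.28 -4.19] gap 15.4 q [-0.34  0.25  1.75 -0.    1.14 -0.43]
```

Request:
jog_arm(moves=[[[0, 0, -1.5, 0, 0, 0], [0, 0, 0, 0, 0, 0]]])

```text
clock: 6.2
eef_pos: [478.2, -128.9, 158.5]
eef_rot: [-0.943, 1.568, -0.848]
wrist_force: [-1.0, -0.2, -3.5]
finger_gap: 16.0
```

Request:
jog_arm(moves=[[[0, 0, -1.5, 0, 0, 0], [0, 0, 0, 0, 0, 0]]])

```text
clock: 6.4
eef_pos: [478.8, -129.2, 158.1]
eef_rot: [-0.742, 1.566, -0.647]
wrist_force: [-0.5, -0.3, -4.9]
finger_gap: 15.6
```

Request:
jog_arm(moves=[[[-1, 0, -3, 0, 0, 0], [0, 0, -2, 0, 0, 0]]])

```text
clock: 6.6
eef_pos: [479.9, -129.9, 158.1]
eef_rot: [-0.555, 1.559, -0.461]
wrist_force: [-7.2, 2.7, 21.8]
finger_gap: 15.5
```

Request:
jog_arm(moves=[[[0, 0, -2, 0, 0.2, 0], [0, 0, -2, 0, 0, 0]]])

```text
clock: 6.8
eef_pos: [480.7, -130.2, 158.2]
eef_rot: [-0.654, 1.558, -0.559]
wrist_force: [-9.4, 3.4, 22.9]
finger_gap: 15.5
```

It's on the bench. I'll ease the push and the tilt, then release.

Request:
jog_arm(moves=[[[-1, 0, 0.5, 0, 0.5, 0]]])

```text
clock: 6.9
eef_pos: [479.8, -130.2, 159.0]
eef_rot: [-1.28, 1.563, -1.185]
wrist_force: [-0.4, -0.1, -3.8]
finger_gap: 15.4
```

Request:
jog_arm(moves=[[[0, 0, 0, 0, 0, 0], [0, 0, 0, 0, 0, 0], [0, 0, 0, 0, 0, 0], [0, 0, 0, 0, 0, 0], [0, 0, 0, 0, 0, 0]]], gripper=0)

```text
clock: 7.4
eef_pos: [480.0, -130.2, 158.4]
eef_rot: [-1.274, 1.563, -1.179]
wrist_force: [0.1, 1.0, 0.5]
finger_gap: 46.9
```

```bash
python3 -c "
from h import *
st()"
```

```text
t 7.4 pos [ 480.  -130.2  158.4] jaw 5.4 tiltfix [0.4  0.17 0.  ] F [0.14 0.95 0.47] gap 46.9 q [-0.34  0.25  1.75 -0.01  1.14 -0.43]
```

Request:
jog_arm(moves=[[[0, 0, 15, 0.4, 0.2, 0], [0, 0, 30, 0, 0, 0], [0, 0, 40, 0, 0, 0], [0, 0, 30, 0, 0, 0], [8, 30, 0, 0, 0, 0]]], gripper=1)

```text
clock: 7.9
eef_pos: [486.6, -101.2, 276.6]
eef_rot: [2.714, 1.567, 2.806]
wrist_force: [-0.0, 0.4, 0.3]
finger_gap: 83.5
```

Request:
jog_arm(moves=[[[13, 46, 0, 0, 0, 0], [13, 46, 0, 0, 0, 0], [13, 46, 0, 0, 0, 0], [13, 46, 0, 0, 0, 0], [13, 46, 0, 0, 0, 0]]])

```text
clock: 8.4
eef_pos: [552.7, 135.2, 278.5]
eef_rot: [0.5, 1.57, 0.586]
wrist_force: [0.7, -1.3, 0.6]
finger_gap: 94.2
```

```bash
python3 - <<'E'
from h import *
st()
p,d=manip.camera("top"); q=manip.camera("scene"); W=cloud("top",d)
cv2.imwrite("pics/c3.png",np.hstack([p[60:330,120:420],q[0][60:330,110:400]]))
for k,h in(("blue",(100,130)),("orange",(5,18)),("red",(172,4))):
  for n,pp,WW in(("top",p,W),("scene",q[0],cloud("scene",q[1]))):
    m=mask(pp,*h)&((WW[...,2]>80)&(WW[...,2]<95) if k!="red" else (WW[...,2]>130)&(WW[...,2]<175))&(WW[...,0]>350)&(WW[...,0]<700)&(WW[...,1]>-250)&(WW[...,1]<400)
    if m.sum()>4: print(k,n,m.sum(),cv2.minAreaRect(WW[m][:,:2].astype(np.float32)),np.median(WW[m][:,2]))
E
```

```text
t 8.4 pos [552.7 135.2 278.5] jaw 4.9 tiltfix [-0.04  0.05  0.  ] F [ 0.7  -1.34  0.61] gap 94.2 q [0.18 0.31 1.39 0.   1.45 0.09]
blue top 129 ((585.4606323242188, 241.8501434326172), (31.488462448120117, 30.57569122314453), 1.5471543073654175) 88.5824483436324
blue scene 73 ((586.0325317382812, 239.81866455078125), (27.879398345947266, 29.028533935546875), 65.72393798828125) 88.40815747057204
orange top 143 ((435.7868347167969, 299.9794006347656), (30.055051803588867, 32.831809997558594), 1.4853191375732422) 88.95373196845019
orange scene 73 ((435.950927734375, 296.6062316894531), (31.076942443847656, 30.214981079101562), 64.16995239257812) 87.90039709432256
red top 208 ((477.5621337890625, -128.43165588378906), (15.997381210327148, 71.45001220703125), 4.6265950202941895) 160.53433319689316
red scene 24 ((483.8200378417969, -149.46078491210938), (7.823275089263916, 39.71134567260742), 2.5878047943115234) 158.4765435337865
```

View pics/c3.png

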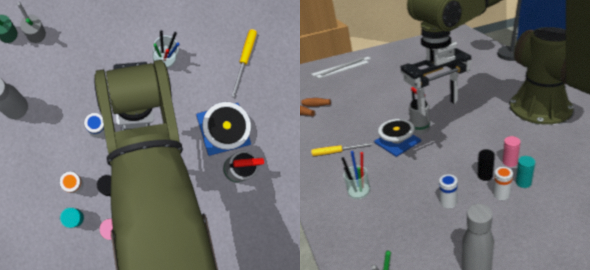

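The canister stands upright beside the stand, its handle at (247,162) in the left half. Both cartridges are unmoved. Blue next.

Request:
jog_arm(moves=[[[13, 42, -20, 0, 0, 0], [12, 38, -20, 0, 0, 0], [7, 22, -30, 0, 0, 0], [0, 0, -30, 0, 0, 0], [0, 0, 0, 0, 0, 0]]])

```text
clock: 9.0
eef_pos: [584.9, 240.3, 175.5]
eef_rot: [0.341, 1.569, 0.433]
wrist_force: [0.1, -0.4, -0.5]
finger_gap: 94.3
```

```bash
python3 -c "
from h import *
st()"
```

```text
t 9.0 pos [584.9 240.3 175.5] jaw 5.2 tiltfix [-0.04  0.09  0.  ] F [ 0.08 -0.36 -0.49] gap 94.3 q [0.33 0.52 1.33 0.   1.29 0.24]
```

Request:
jog_arm(moves=[[[1, 1, -30, 0, 0, 0], [0, 0, -30, 0, 0, 0], [0, 0, -30, 0, 0, 0], [0, 0, -22, 0, 0, 0], [0, 0, 0, 0, 0, 0]]])

```text
clock: 9.5
eef_pos: [588.9, 238.2, 68.3]
eef_rot: [0.23, 1.561, 0.318]
wrist_force: [-0.1, 1.4, 0.0]
finger_gap: 93.7
```

```bash
python3 -c "
from h import *
st()"
```

```text
t 9.5 pos [588.9 238.2  68.3] jaw 5.1 tiltfix [-0.17  0.53  0.  ] F [-0.08  1.43  0.04] gap 93.7 q [ 0.33  0.64  1.41 -0.    1.08  0.24]
```

Request:
jog_arm(moves=[[[-3, 3, -12, -0.2, 0.5, 0], [0, 0, 0, 0, 0, 0]]])

```text
clock: 9.7
eef_pos: [587.2, 240.9, 59.2]
eef_rot: [0.029, 1.568, 0.116]
wrist_force: [-0.3, 0.4, 0.0]
finger_gap: 94.1
```

Request:
jog_arm(moves=[[[0, 0, 0, 0, 0, 0], [0, 0, 0, 0, 0, 0], [0, 0, 0, 0, 0, 0], [0, 0, 0, 0, 0, 0], [0, 0, 0, 0, 0, 0]]], gripper=-1, squeeze=45)

```text
clock: 10.2
eef_pos: [588.9, 241.4, 63.4]
eef_rot: [0.165, 1.562, 0.252]
wrist_force: [0.5, -1.0, -0.4]
finger_gap: 57.3
```

Request:
jog_arm(moves=[[[0, 0, 0, 0, 0, 0], [0, 0, 0, 0, 0, 0]]])

```text
clock: 10.4
eef_pos: [588.3, 241.4, 63.5]
eef_rot: [0.18, 1.564, 0.267]
wrist_force: [1.1, -0.3, -1.5]
finger_gap: 50.2
```

```bash
python3 -c "
from h import *
st()"
```

```text
t 10.4 pos [588.3 241.4  63.5] jaw 5.0 tiltfix [-0.11  0.4   0.  ] F [ 1.15 -0.27 -1.46] gap 50.2 q [ 0.33  0.65  1.41 -0.    1.08  0.24]
```

Request:
jog_arm(moves=[[[0, 0, 5, 0, 0, 0], [0, 0, 12, 0, 0, 0], [0, 0, 14, 0, 0, 0], [0, 0, 12, 0, 0, 0], [0, 0, 0, 0, 0, 0]]])

```text
clock: 10.9
eef_pos: [587.5, 241.1, 109.0]
eef_rot: [0.131, 1.566, 0.218]
wrist_force: [0.1, 0.4, -5.7]
finger_gap: 50.1
```

Request:
jog_arm(moves=[[[0, 0, 0, 0, 0, 0], [0, 0, 0, 0, 0, 0], [0, 0, 0, 0, 0, 0], [0, 0, 0, 0, 0, 0], [0, 0, 0, 0, 0, 0]]])

```text
clock: 11.4
eef_pos: [587.0, 240.8, 108.1]
eef_rot: [0.071, 1.568, 0.158]
wrist_force: [0.4, -0.2, -5.8]
finger_gap: 50.5
```

Request:
jog_arm(moves=[[[0, 0, 0, 0, 0, 0], [0, 0, 0, 0, 0, 0], [0, 0, 0, 0, 0, 0], [0, 0, 0, 0, 0, 0], [0, 0, 0, 0, 0, 0]]])

```text
clock: 11.9
eef_pos: [586.9, 240.8, 107.5]
eef_rot: [-0.003, 1.568, 0.084]
wrist_force: [-0.4, 0.3, -6.1]
finger_gap: 50.2
```

Request:
jog_arm(moves=[[[0, 0, 0, 0, 0, 0], [0, 0, 0, 0, 0, 0]]])

```text
clock: 12.1
eef_pos: [586.9, 240.8, 107.6]
eef_rot: [0.007, 1.568, 0.095]
wrist_force: [-0.5, 0.4, -6.3]
finger_gap: 50.4
```

```bash
python3 -c "
from h import *
st()"
```

```text
t 12.1 pos [586.9 240.8 107.6] jaw 5.0 tiltfix [-0.01  0.14  0.  ] F [-0.47  0.42 -6.27] gap 50.4 q [ 0.33  0.59  1.38 -0.    1.16  0.24]
```

Blue pulls about 6 N (≈0.61 kg), so it's probably the heavy one. Putting it back.

Request:
jog_arm(moves=[[[0, 0, -12, 0, 0, 0], [0, 0, -14, 0, 0, 0], [0, 0, -8, 0, 0, 0], [0, 0, 0, 0, 0, 0]]])

```text
clock: 12.5
eef_pos: [586.3, 240.6, 69.6]
eef_rot: [-0.277, 1.57, -0.19]
wrist_force: [-0.7, 0.2, -5.5]
finger_gap: 50.0
```

Request:
jog_arm(moves=[[[0, 0, -3, 0, 0.4, 0], [0, 0, -2, 0, 0, 0], [0, 0, 0, 0, 0, 0]]])

```text
clock: 12.8
eef_pos: [586.4, 240.6, 64.0]
eef_rot: [3.092, 1.564, -3.104]
wrist_force: [-0.5, -0.2, -5.6]
finger_gap: 50.0
```

```bash
python3 -c "
from h import *
st()"
```

```text
t 12.8 pos [586.4 240.6  64. ] jaw 5.0 tiltfix [ 0.01 -0.38  0.  ] F [-0.48 -0.22 -5.63] gap 50.0 q [0.33 0.65 1.4  0.   1.1  0.24]
```

Request:
jog_arm(moves=[[[0, 0, -2, 0, -0.3, 0], [0, 0, -1.5, 0, 0, 0]]])

```text
clock: 13.0
eef_pos: [586.4, 240.9, 63.6]
eef_rot: [2.943, 1.57, 3.03]
wrist_force: [-8.3, -3.6, 8.9]
finger_gap: 50.1
```

Request:
jog_arm(moves=[[[0, 0, -1.5, 0, 0, 0]]])

```text
clock: 13.1
eef_pos: [586.4, 240.9, 63.7]
eef_rot: [2.732, 1.57, 2.819]
wrist_force: [-7.2, -3.5, 6.5]
finger_gap: 50.2
```

Contact, tilt 0. Release, rise, and go to orange with the jaw turned about -50° to clear the neighbours.

Request:
jog_arm(moves=[[[0, 0, 0, 0, 0, 0], [0, 0, 0, 0, 0, 0], [0, 0, 0, 0, 0, 0], [0, 0, 0, 0, 0, 0], [0, 0, 0, 0, 0, 0]]], gripper=1)

```text
clock: 13.6
eef_pos: [588.3, 241.6, 67.0]
eef_rot: [0.249, 1.564, 0.336]
wrist_force: [0.3, -0.9, -0.1]
finger_gap: 86.8
```

Request:
jog_arm(moves=[[[0, 0, 20, 0, 0, 0], [0, 0, 35, 0, 0, 0], [0, 0, 40, 0, 0, 0], [0, 0, 25, 0, 0, -6], [-20, 8, 10, 0, 0, -8]]])

```text
clock: 14.1
eef_pos: [567.7, 248.3, 199.0]
eef_rot: [0.617, 1.568, 0.453]
wrist_force: [0.3, -0.1, 0.3]
finger_gap: 93.9
```

Request:
jog_arm(moves=[[[-32, 12, 0, 0, 0, -8], [-32, 12, 0, 0, 0, -8], [-32, 12, 0, 0, 0, -8], [-32, 12, 0, 0, 0, -8], [0, 0, 0, 0, 0, -4]]])

```text
clock: 14.6
eef_pos: [434.6, 298.0, 201.8]
eef_rot: [0.83, 1.562, 0.008]
wrist_force: [0.5, -0.6, -0.1]
finger_gap: 93.9
```

```bash
python3 -c "
from h import *
st()"
```

```text
t 14.6 pos [434.6 298.  201.8] jaw -47.1 tiltfix [-0.    0.48  0.  ] F [ 0.49 -0.57 -0.1 ] gap 93.9 q [ 0.53  0.26  1.62 -0.    1.25  1.36]
```

Request:
jog_arm(moves=[[[1, 1.5, -28, 0, 0.4, 0], [0, 0, -30, 0, 0, 0], [0, 0, -26, 0, 0, 0], [0, 0, -10, 0, 0, 0], [0, 0, 0, 0, 0, 0]]])

```text
clock: 15.1
eef_pos: [435.1, 300.8, 107.2]
eef_rot: [1.276, 1.564, 0.453]
wrist_force: [-0.4, -0.7, 0.9]
finger_gap: 94.2
```

```bash
python3 -c "
from h import *
st()"
```

```text
t 15.1 pos [435.1 300.8 107.2] jaw -47.1 tiltfix [-0.16  0.33  0.  ] F [-0.35 -0.74  0.91] gap 94.2 q [ 0.54  0.38  1.71 -0.    1.05  1.36]
```

Request:
jog_arm(moves=[[[0, 0, -20, 0, 0.4, 0], [0, 0, -18, 0, 0, 0], [0, 0, -9, 0, 0, 0], [0, 0, 0, 0, 0, 0]]])

```text
clock: 15.5
eef_pos: [437.5, 302.0, 63.7]
eef_rot: [1.783, 1.563, 0.96]
wrist_force: [0.6, -1.0, 0.6]
finger_gap: 94.2
```

```bash
python3 -c "
from h import *
st()"
```

```text
t 15.5 pos [437.5 302.   63.7] jaw -47.2 tiltfix [-0.36  0.25  0.  ] F [ 0.55 -0.97  0.56] gap 94.2 q [0.53 0.45 1.73 0.   0.96 1.35]
```

Request:
jog_arm(moves=[[[-2, -2, -4, -0.3, 0.2, 0]]])

```text
clock: 15.6
eef_pos: [436.2, 300.4, 61.0]
eef_rot: [1.461, 1.568, 0.638]
wrist_force: [0.5, -0.2, -0.6]
finger_gap: 94.2
```

Request:
jog_arm(moves=[[[0, 0, 0, 0, 0, 0], [0, 0, 0, 0, 0, 0], [0, 0, 0, 0, 0, 0], [0, 0, 0, 0, 0, 0], [0, 0, 0, 0, 0, 0]]], gripper=-1)

```text
clock: 16.1
eef_pos: [436.8, 300.8, 63.1]
eef_rot: [1.379, 1.565, 0.556]
wrist_force: [0.9, -0.6, -0.9]
finger_gap: 57.3
```

Request:
jog_arm(moves=[[[0, 0, 0, 0, 0, 0], [0, 0, 0, 0, 0, 0]]])

```text
clock: 16.3
eef_pos: [437.0, 300.7, 63.3]
eef_rot: [1.356, 1.565, 0.533]
wrist_force: [-0.3, -0.9, -2.0]
finger_gap: 49.7
```

```bash
python3 -c "
from h import *
st()"
```

```text
t 16.3 pos [437.  300.7  63.3] jaw -47.2 tiltfix [-0.18  0.31  0.  ] F [-0.34 -0.86 -1.98] gap 49.7 q [ 0.53  0.45  1.73 -0.    0.96  1.36]
```

Request:
jog_arm(moves=[[[0, 0, 5, 0, 0, 0], [0, 0, 12, 0, 0, 0], [0, 0, 14, 0, 0, 0], [0, 0, 12, 0, 0, 0], [0, 0, 0, 0, 0, 0]]])

```text
clock: 16.8
eef_pos: [436.6, 300.6, 109.7]
eef_rot: [1.377, 1.566, 0.555]
wrist_force: [0.7, -0.2, -2.0]
finger_gap: 49.4
```

Request:
jog_arm(moves=[[[0, 0, 0, 0, 0, 0], [0, 0, 0, 0, 0, 0], [0, 0, 0, 0, 0, 0], [0, 0, 0, 0, 0, 0], [0, 0, 0, 0, 0, 0]]])

```text
clock: 17.3
eef_pos: [436.0, 300.3, 108.7]
eef_rot: [1.388, 1.567, 0.566]
wrist_force: [0.2, -0.0, -2.4]
finger_gap: 49.3
```

Request:
jog_arm(moves=[[[0, 0, 0, 0, 0, 0], [0, 0, 0, 0, 0, 0], [0, 0, 0, 0, 0, 0], [0, 0, 0, 0, 0, 0], [0, 0, 0, 0, 0, 0]]])

```text
clock: 17.8
eef_pos: [435.8, 300.2, 108.2]
eef_rot: [1.405, 1.568, 0.583]
wrist_force: [-0.1, -0.2, -2.2]
finger_gap: 49.1
```

Request:
jog_arm(moves=[[[0, 0, 0, 0, 0, 0], [0, 0, 0, 0, 0, 0]]])

```text
clock: 18.0
eef_pos: [435.8, 300.2, 108.2]
eef_rot: [1.399, 1.568, 0.576]
wrist_force: [-1.1, 0.2, -2.1]
finger_gap: 49.4
```

```bash
python3 -c "
from h import *
st()"
```

```text
t 18.0 pos [435.8 300.2 108.2] jaw -47.1 tiltfix [-0.08  0.12  0.  ] F [-1.1   0.2  -2.07] gap 49.4 q [0.53 0.38 1.7  0.   1.06 1.36]
```

Orange pulls about 2.2 N (≈0.22 kg), so blue is the heavy one. Setting orange back.

Request:
jog_arm(moves=[[[0, 0, -12, 0, 0, 0], [0, 0, -14, 0, 0, 0], [0, 0, -8, 0, 0, 0], [0, 0, 0, 0, 0, 0]]])

```text
clock: 18.4
eef_pos: [435.6, 300.0, 71.2]
eef_rot: [1.406, 1.568, 0.583]
wrist_force: [0.3, -0.4, -2.1]
finger_gap: 49.4
```

Request:
jog_arm(moves=[[[0, 0, -3, 0, 0, 0], [0, 0, -2, 0, 0, 0], [0, 0, 0, 0, 0, 0]]])

```text
clock: 18.7
eef_pos: [435.7, 300.1, 66.0]
eef_rot: [1.403, 1.568, 0.58]
wrist_force: [0.5, -0.4, -1.9]
finger_gap: 48.8
```

```bash
python3 -c "
from h import *
st()"
```

```text
t 18.7 pos [435.7 300.1  66. ] jaw -47.2 tiltfix [-0.08  0.12  0.  ] F [ 0.45 -0.41 -1.87] gap 48.8 q [0.53 0.44 1.73 0.   0.97 1.36]
```

Request:
jog_arm(moves=[[[0, 0, -2.5, 0, 0, 0], [0, 0, -1.5, 0, 0, 0]]])

```text
clock: 18.9
eef_pos: [436.2, 300.4, 63.2]
eef_rot: [1.391, 1.567, 0.568]
wrist_force: [-6.6, -4.7, 19.3]
finger_gap: 49.5
```

Request:
jog_arm(moves=[[[0, 0, -1.5, 0, 0, 0]]])

```text
clock: 19.0
eef_pos: [436.4, 300.5, 63.2]
eef_rot: [1.396, 1.566, 0.573]
wrist_force: [-10.1, -7.0, 27.5]
finger_gap: 49.1
```

Request:
jog_arm(moves=[[[0, 0, 0.5, 0, 0.1, 0]]])

```text
clock: 19.1
eef_pos: [436.5, 300.6, 64.2]
eef_rot: [1.636, 1.567, 0.813]
wrist_force: [-0.3, -0.2, -2.0]
finger_gap: 49.6
```

Request:
jog_arm(moves=[[[0, 0, 0, 0, 0, 0], [0, 0, 0, 0, 0, 0], [0, 0, 0, 0, 0, 0], [0, 0, 0, 0, 0, 0], [0, 0, 0, 0, 0, 0]]], gripper=1)

```text
clock: 19.6
eef_pos: [437.0, 300.9, 64.6]
eef_rot: [1.543, 1.565, 0.72]
wrist_force: [0.2, -0.7, 0.6]
finger_gap: 86.0
```

Request:
jog_arm(moves=[[[0, 0, 20, 0, 0, 0], [0, 0, 35, 0, 0, 0], [0, 0, 40, 0, 0, 0], [0, 0, 25, 0, 0, 6], [20, -8, 10, 0, 0, 8]]])

```text
clock: 20.1
eef_pos: [454.5, 292.5, 197.4]
eef_rot: [1.68, 1.57, 1.108]
wrist_force: [0.6, 0.7, -0.2]
finger_gap: 93.9
```

Request:
jog_arm(moves=[[[32, -13, 0, 0, 0, 8], [32, -13, 0, 0, 0, 8], [32, -13, 0, 0, 0, 8], [31, -11, 0, 0, 0, 8], [0, 0, 0, 0, 0, 4]]])

```text
clock: 20.6
eef_pos: [587.7, 239.9, 200.1]
eef_rot: [0.851, 1.565, 0.937]
wrist_force: [-0.0, 0.3, -0.7]
finger_gap: 93.9
```

```bash
python3 - <<'E'
from h import *
st()
p,d=manip.camera("top"); q=manip.camera("scene")
cv2.imwrite("pics/c4.png",np.hstack([p[60:330,120:420],q[0][60:330,110:400]]))
for k,h in(("blue",(100,130)),("orange",(5,18))):
  for n,pp,WW in(("top",p,cloud("top",d)),("scene",q[0],cloud("scene",q[1]))):
    m=mask(pp,*h)&(WW[...,2]>80)&(WW[...,2]<95)&(WW[...,0]>350)&(WW[...,0]<700)&(WW[...,1]>100)&(WW[...,1]<400)
    if m.sum()>4: print(k,n,m.sum(),cv2.minAreaRect(WW[m][:,:2].astype(np.float32)),np.median(WW[m][:,2]))
E
```

```text
t 20.6 pos [587.7 239.9 200.1] jaw 4.9 tiltfix [-0.25  0.18  0.  ] F [-0.03  0.27 -0.66] gap 93.9 q [0.33 0.51 1.29 0.   1.34 0.24]
blue scene 73 ((586.0989990234375, 239.92947387695312), (31.83949851989746, 27.96979522705078), 57.588844299316406) 88.09569064702443
orange top 29 ((432.7266845703125, 312.3742370605469), (23.95720672607422, 7.455610275268555), 7.878829479217529) 88.28601859915808
orange scene 71 ((435.0848388671875, 296.5152893066406), (33.11121368408203, 32.51935958862305), 85.24092864990234) 88.21834156025946
```

View pics/c4.png

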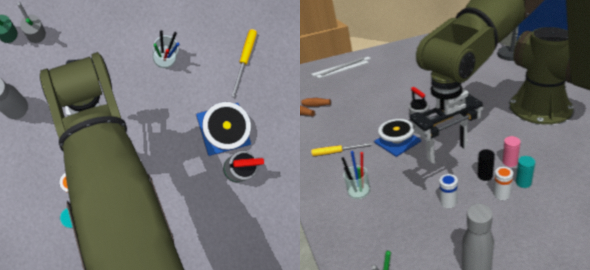

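Both cartridges stand upright where they were: blue at (448,190) and orange at (504,182) in the right half. The canister is standing. Now I'll re-grip blue.

Request:
jog_arm(moves=[[[-1, 1, -30, -0.2, 0.2, 0], [0, 0, -35, 0, 0, 0], [0, 0, -30, 0, 0, 0], [0, 0, -10, 0, 0, 0], [0, 0, 0, 0, 0, 0]]])

```text
clock: 21.2
eef_pos: [582.6, 244.0, 94.2]
eef_rot: [0.762, 1.568, 0.835]
wrist_force: [-0.0, -0.3, 0.2]
finger_gap: 94.3
```

```bash
python3 -c "
from h import *
st()"
```

```text
t 21.2 pos [582.6 244.   94.2] jaw 4.2 tiltfix [-0.12  0.11  0.  ] F [-0.02 -0.29  0.24] gap 94.3 q [0.34 0.6  1.4  0.   1.14 0.26]
```

Request:
jog_arm(moves=[[[3, -2, -16, 0, 0, 0], [0, 0, -16, 0, 0, 0], [0, 0, 0, 0, 0, 0]]])

```text
clock: 21.5
eef_pos: [586.8, 242.6, 62.9]
eef_rot: [0.471, 1.564, 0.542]
wrist_force: [-0.2, -0.3, 0.6]
finger_gap: 93.9
```

```bash
python3 -c "
from h import *
st()"
```

```text
t 21.5 pos [586.8 242.6  62.9] jaw 4.1 tiltfix [-0.2   0.33  0.  ] F [-0.17 -0.27  0.63] gap 93.9 q [0.33 0.65 1.41 0.   1.08 0.26]
```

Request:
jog_arm(moves=[[[0, -1, -3, -0.2, 0.4, 0]]])

```text
clock: 21.6
eef_pos: [587.1, 241.8, 60.4]
eef_rot: [2.436, 1.57, 2.507]
wrist_force: [-0.2, 0.7, -0.4]
finger_gap: 93.9
```

Request:
jog_arm(moves=[[[0, 0, 0, 0, 0, 0], [0, 0, 0, 0, 0, 0], [0, 0, 0, 0, 0, 0], [0, 0, 0, 0, 0, 0], [0, 0, 0, 0, 0, 0]]], gripper=-1)

```text
clock: 22.1
eef_pos: [587.8, 241.8, 61.8]
eef_rot: [0.455, 1.569, 0.526]
wrist_force: [0.5, -0.6, 0.6]
finger_gap: 57.6
```

Request:
jog_arm(moves=[[[0, 0, 0, 0, 0, 0], [0, 0, 0, 0, 0, 0], [0, 0, 0, 0, 0, 0]]])

```text
clock: 22.4
eef_pos: [587.3, 241.9, 61.9]
eef_rot: [1.696, 1.57, 1.767]
wrist_force: [-1.0, 0.3, -0.0]
finger_gap: 50.1
```

```bash
python3 -c "
from h import *
st()"
```

```text
t 22.4 pos [587.3 241.9  61.9] jaw 4.1 tiltfix [-0.03 -0.01 -0.  ] F [-1.01  0.27 -0.04] gap 50.1 q [0.33 0.65 1.4  0.   1.09 0.26]
```

Request:
jog_arm(moves=[[[0, 0, 10, 0, 0, 0], [0, 0, 30, 0, 0, 0], [0, 0, 40, 0, 0, 0], [0, 0, 40, 0, 0, 0], [0, -15, 25, 0, 0, 0]]])

```text
clock: 22.9
eef_pos: [583.1, 226.3, 206.4]
eef_rot: [-2.933, 1.557, -2.86]
wrist_force: [-0.1, -1.8, -5.5]
finger_gap: 49.9
```

Request:
jog_arm(moves=[[[0, -30, 0, 0, 0, 0], [0, -40, 0, 0, 0, 0], [0, -40, 0, 0, 0, 0], [0, -40, 0, 0, 0, 0], [0, -40, 0, 0, 0, 0]]])

```text
clock: 23.4
eef_pos: [582.2, 33.5, 212.5]
eef_rot: [-2.993, 1.564, -2.914]
wrist_force: [0.5, -0.5, -6.5]
finger_gap: 50.1
```

```bash
python3 - <<'E'
from h import *
st()
for n in("top","scene"):
    p,d=manip.camera(n);W=cloud(n,d); m=mask(p,20,33,110,90)&(W[...,2]>50)&(W[...,2]<70)&(abs(W[...,0]-586)<60)&(abs(W[...,1]+98)<60)
    print(n,m.sum(),W[m].mean(0) if m.any() else "")
    if n=="scene": cv2.imwrite("pics/s5.png",cv2.resize(p[40:290,100:400],None,fx=2,fy=2))
E
```

```text
t 23.4 pos [582.2  33.5 212.5] jaw 4.5 tiltfix [ 0.09 -0.4   0.  ] F [ 0.46 -0.53 -6.45] gap 50.1 q [-0.    0.39  1.43 -0.    1.33 -0.08]
top 19 [ 583.80936929 -104.84677453   60.88577055]
scene 18 [ 584.65170256 -101.65635507   60.62942991]
```

Request:
jog_arm(moves=[[[1, -38, 0, 0, -0.4, 0], [1, -38, 0, 0, 0, 0], [0, -30, 0, 0, 0, 0], [0, -20, 0, 0, 0, 0], [0, 0, 0, 0, 0, 0]]])

```text
clock: 24.0
eef_pos: [582.9, -99.4, 212.9]
eef_rot: [-2.598, 1.568, -2.525]
wrist_force: [-0.5, 1.6, -6.5]
finger_gap: 50.1
```

```bash
python3 - <<'E'
from h import *
st()
for n in("top","scene"):
    p,d=manip.camera(n);W=cloud(n,d); near=(abs(W[...,0]-586)<72)&(abs(W[...,1]+98)<72)
    m=(W[...,2]>54)&(W[...,2]<66)&near
    print(n,m.sum(),cv2.minEnclosingCircle(W[m][:,:2].astype(np.float32)))
    m=near&mask(p,100,130)&(W[...,2]>120); print("blue",m.sum(),W[m].mean(0) if m.any() else "", np.percentile(W[m],[2,98],0) if m.any() else "")
    if n=="scene": cv2.imwrite("pics/s6.png",cv2.resize(p[70:230,110:310],None,fx=3,fy=3))
E
```

```text
t 24.0 pos [582.9 -99.4 212.9] jaw 4.2 tiltfix [ 0.1  -0.14  0.  ] F [-0.49  1.62 -6.45] gap 50.1 q [-0.23  0.4   1.41 -0.    1.33 -0.3 ]
top 725 ((586.2681884765625, -89.09222412109375), 60.27100372314453)
blue 0  
scene 621 ((584.6541748046875, -99.70696258544922), 64.21636962890625)
blue 65 [585.99101147 -90.77573146 230.48527668] [[ 569.18334065 -113.85541952  215.3759831 ]
 [ 605.09569229  -73.93050722  241.35536261]]
```

View pics/s6.png

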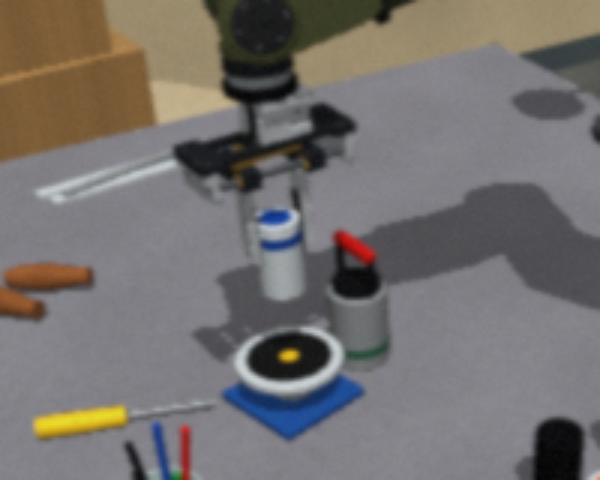

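Blue hangs upright over the stand at (280,255), with the yellow dot below it at (289,355). The canister is standing at (358,320). Lowering to the final height, TCP z about 192.

Request:
jog_arm(moves=[[[2, 0, -10, 0, 0, 0], [0, 0, -9, 0, 0, 0], [0, 0, 0, 0, 0, 0], [0, 0, 0, 0, 0, 0]]])

```text
clock: 24.5
eef_pos: [585.1, -94.0, 191.5]
eef_rot: [3.129, 1.567, -3.076]
wrist_force: [-0.7, -0.8, -6.6]
finger_gap: 50.4
```

```bash
python3 -c "
from h import *
st()"
```

```text
t 24.5 pos [585.1 -94.  191.5] jaw 4.5 tiltfix [ 0.01 -0.22  0.  ] F [-0.65 -0.83 -6.64] gap 50.4 q [-0.22  0.42  1.43 -0.    1.29 -0.3 ]
```

Request:
jog_arm(moves=[[[0, -5, 0, 0, -0.2, 0], [0, 0, 0, 0, 0, 0], [0, 0, 0, 0, 0, 0], [0, 0, 0, 0, 0, 0], [0, 0, 0, 0, 0, 0]]])

```text
clock: 25.0
eef_pos: [585.3, -99.1, 192.2]
eef_rot: [-0.603, 1.57, -0.524]
wrist_force: [-1.0, -0.1, -4.7]
finger_gap: 49.9
```

```bash
python3 - <<'E'
from h import *
st()
p,d=manip.camera("scene"); q,_=manip.camera("top"); cv2.imwrite("pics/f.png",np.hstack([cv2.resize(p[70:270,100:360],None,fx=1.6,fy=1.6),cv2.resize(q[60:310,120:420],(384,320))]))
st()
E
```

```text
t 25.0 pos [585.3 -99.1 192.2] jaw 4.6 tiltfix [0.03 0.05 0.  ] F [-1.01 -0.14 -4.73] gap 49.9 q [-0.23  0.42  1.43 -0.    1.29 -0.31]
t 25.1 pos [585.3 -99.  192.2] jaw 4.6 tiltfix [0.03 0.04 0.  ] F [-0.76  0.75 -6.38] gap 50.0 q [-0.23  0.42  1.43 -0.    1.29 -0.31]
```

View pics/f.png

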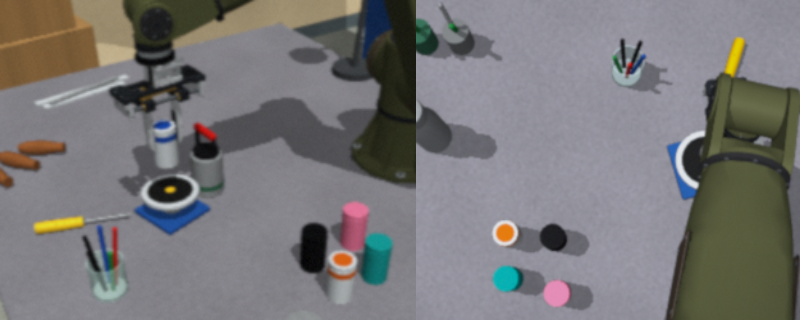

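Blue is held upright above the dot, at (166,145) over (170,189). The canister stands beside the stand, orange is back in its place, and the bystanders look untouched. Handing in.

```bash
python3 -c "
from cell import manip
print(manip.sign_off())"
```

```text
the job is handed in; nothing more can be done
None
```

The job is handed in at about 25 s on the robot's clock, with the blue cartridge, the heavier one, held over the stand.

- **Canister:** I lifted it by the red handle and stood it upright beside the stand. It is centred at about (478, -128), roughly 15 mm clear of the plate.
- **Weighing:** Each cartridge was held about 45 mm up for over a second and set back upright where it was. Blue pulled about 6 N (≈0.61 kg) and orange about 2.2 N (≈0.22 kg), so blue holds the slug.
- **Last check:** Blue is still and upright (tilt under 0.1°), with the TCP at (585, -99, 192). That puts its underside about 70 mm above the stand's top. In the last pictures orange is back in place and the canister is standing. The pen jar, screwdriver and look-alikes look unmoved; the bottle was largely out of those frames, but the arm never went near it.

**Disagreements:**
- The measurements of the stand's middle disagreed by several millimetres in y (-97 to -105, plus one poor fit at -89 with the stand half hidden), so I used (585, -99).
- I once turned a small tilt correction the wrong way while lowering the canister, giving about 1.2° of tilt, and corrected it before it touched the bench.
- Contact forces while setting things down peaked at about 30 N at the wrist in the readings I took.

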